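Shut the compost caddy under the sink

ROBOT

A 6-joint arm with a two-finger parallel gripper is mounted at the origin on the work surface. World frame = base frame: x ahead of the robot, y to its left, z up, the work surface at z = 0. Lengths are in m, angles in rad, forces in N, time in s.
With the tool pointing down it reaches from about 0.35 to 0.925 m from the base axis. Payload 6.4 kg.
Tool frame: the origin (TCP) lies at the very end of the fingers, on their centre line; the grasp point (between the pads) lies 19 mm behind it (ctrl.grip_point_offset is the distance from the TCP to the grasp point, in m); z points along the fingers, y is the line along which they close (so a half turn about z gives the same grasp; the last joint's range is limited). The gripper opens to 85 mm and grips with 20 to 120 N. Pads are 22 mm wide; open, the fingers measure 114 mm over their backs; the gripper's body (76 mm by 85 mm) begins 54 mm behind the grasp point. The pads swing forward as they close: fully open they stand 13 mm farther back than shut.
Start: joints at [0.972, 0.245, 1.558, -0, 1.339, -0.174], TCP at [0.268, 0.592, 0.231] pointing down, gripper open.
Joint ranges: [-3.13, 3.13], [-1.02, 2.26], [0.13, 2.54], [-0.95, 4.09], [0.21, 2.88], [-2.74, 2.74]. Speed limits (rad/s): [2.57, 2.57, 3.14, 3.14, 3.14, 3.14].

INTERFACE

Orientations are given as a unit quaternion [x, y, z, w].
In Python, from bench import ctrl gives the robot as it stands.
- The arm moves only by the shell command python3 -m crank 'ROWS' [OPENING] [FORCE]. ROWS is JSON, one flat list of numbers, 6 for each row, row after row: the shift along the tool's x, y, z each as a share of 400 mm, from -1 to 1, then the turn, a rotation vector about the tool's x, y, z each as a share of 90 degrees, from -1 to 1. A call has 1 to 8 rows; each row shifts and turns the commanded pose from where the row before left it, along the tool's axes as they then stand; what a row does not reach is not made up. A row lasts 1/12 s, in which the tool goes at most 41.7 mm and 7.16 degrees, less where a joint would pass 70% of its speed; a pose out of reach is approached as far as the arm can. A call with a number of a shift or a turn outside -1 to 1 is refused whole. A call with a gripper value outside its range is refused whole. OPENING is the closure, from 0 (fully open) to 1 (shut), set as the call begins (- or left out, the last holds). The fingers move at their own pace and stop on an object; FORCE is the grip in N (left out, the last holds). Time passes only in rows, so rows that do not move let the fingers close. It gives the time, the measured TCP pose, the force, the opening and the grip force at its end, in the units of the state.
- ctrl.read_state(): the state, without advancing time (a new reading comes with each control period).
- ctrl.read_camera(name): name is "scene" or "top" or "wrist"; returns a dict with "frame" (384x512x3 uint8, blue, green, red), "intrinsics" (3x3 intrinsics, pixels), "k1" (the pictures are not rectified: a ray, as slopes to the right and down, at radius r is drawn at 1 + k1 r^2 times it, then the intrinsics apply), "xyz" and "rotation" of the camera in the world; the wrist camera has in their place "tool_from_camera" (4x4, takes a point from camera to tool coordinates, whose origin is the TCP and whose axes are the flange's). Camera axes: x right, y down, z forward; pixel columns grow to the right and rows downward; lengths in m; the calibration is good to about 2 mm. A picture is of the moment at which its call begins: read the wrist's pose just before it. There is no depth.
- ctrl.job_done(): hands the job in; it is judged then, once.
Trained networks look in a picture, given as the dict that the camera call returned (one of the last four; its "shot" number tells which), for a name from the list of things; names that differ only in an ending like _2 or _b are one class to them, and where a whole thing is asked for, a point or a joint stands for the part that bears it (a point fixed in the world has none). Each returns a list of dicts, best first, with "score" (0 to 1); they miss things now and then, are a little off and sometimes report something else, mostly with a low value. They report only what shows in the picture. A call takes as long as a camera call.
- ctrl.outline_of(label, picture): "pixels" (384x512 bool, what is visible of it) and "bbox" ([left, top, right, bottom] in pixels, round what is visible of it).
- ctrl.place_of(label, picture): "xy" ([column, row] in pixels: a listed point, or the origin of a listed thing).
The state is a dict: "time_s": time; "joint_pos": joint angles; "dq": joint speeds; "joint_efforts": joint torques, N m; "tool_pos": TCP position; "orientation": TCP orientation; "contact_force": force on the tool from outside, world axes, zero at the start; "torque": the same for the moment, N m; "opening": finger opening in m; "gripper_force": force on a finger pad.
Only numpy, scipy, OpenCV 4.12 (cv2) and the standard library are available. Lean on these libraries where they do the work, as an engineer would, in place of code of your own. Each camera call takes 0.05 s, during which the arm holds its last target. There are 200 camera calls.

TASK

The compost caddy, the larger of the two green lidded containers, has been left standing open: lower its hinged lid gently until it is fully closed on the rim, without slamming it. Leave the smaller green tub as it is, with its lid open.

Things in the scene. Friction and masses are not known exactly. Their poses are not given: they have to be found in the camera images.
- caddy: Compost caddy: open green plastic bin, 180 mm deep (its x), 200 wide (y), 150 tall, 4 mm walls, fixed to the matting, a thin carrying bail folded against its front. Origin at the centre of its underside, z up; its front looks along its -x, roughly to the robot. The lid's hinge line runs along its y at x = +90 mm, z = +150 mm (far top rim).
- caddy_lid (a joint): Caddy lid angle, rad: 0 = closed, level on the rim; grows as it opens up; starts at 0.9 to 1.35, leaning over the caddy. Flat green panel 186 mm long from hinge line to front edge, 208 wide, 8 thick (hinge line in its underside), 0.15 kg, with a 50 mm wide thumb tab 15 mm beyond the front edge. Stiff hinge: stays where left; 1 to 3 N near the front edge pushes it down.
- tub: Smaller green tub, to be left alone: same plastic, same kind of hinged lid, 110 mm deep (its x), 130 wide (y), 75 tall, fixed to the matting. Origin at the centre of its underside, front along its -x; hinge line at x = +55 mm, z = +75 mm. Stands left or right of the caddy, at least 20 mm away.
- tub_lid_edge (a point): Middle of the front (free) edge of the tub's lid on its outer face, 116 mm from the tub's hinge line; the lid is 138 mm wide and 6 mm thick and stands open, held by a lighter stiff hinge.

How it is judged:
By the outcome, as a careful person would: the job done as asked, in the order asked, and still so for the second after the job is handed in, with the robot touching nothing.
It also fails if it takes over 32 s, if anything falls off the work surface, if the arm or the gripper's body presses on something with over 40 N, if the wrist force passes 120 N, or if a joint passes its speed limit or range.

## Working session

There is one attempt and no reset: what is moved stays moved. The work goes in short steps, Python scripts to look and compute and a shell command to move; the robot and the scene stay as the last step left them, time stands still between calls to the robot, and variables do not carry over. Pictures are saved under pics/ and viewed, at most 10 in all, crops included, and the job is handed in when it is done.

```bash
mkdir -p pics
cat > h.py <<'E'
import numpy as np,cv2
from bench import ctrl
from scipy.spatial.transform import Rotation as R
def proj(P,c):
    P=np.atleast_2d(P); q=(P-np.array(c["xyz"]))@np.array(c["rotation"])
    s=q[:,:2]/q[:,2:]; s=s*(1+c["k1"]*(s**2).sum(1,keepdims=True)); K=np.array(c["intrinsics"])
    return s*[K[0,0],K[1,1]]+K[:2,2]
def ray(px,c):
    K=np.array(c["intrinsics"]); d=(np.array(px,float)-K[:2,2])/[K[0,0],K[1,1]]; s=d.copy()
    for _ in range(20): s=d/(1+c["k1"]*(s@s))
    return np.array(c["xyz"]),np.array(c["rotation"])@np.r_[s,1]
def atz(px,c,z):
    o,d=ray(px,c); return o+d*(z-o[2])/d[2]
E
python3 - <<'E'
from h import *
im=[]
for n in("scene","top"):
    c=ctrl.read_camera(n); im.append(c["frame"])
    print(n,np.round(c["xyz"],3))
    for l in("caddy","caddy_lid","tub","tub_lid_edge"):
        o=ctrl.outline_of(l,c); p=ctrl.place_of(l,c)
        print(l,[(round(x["score"],2),x["bbox"],int(x["pixels"].sum())) for x in o[:2]],[(round(x["score"],2),np.round(x["xy"],1),np.round(atz(x["xy"],c,0),3)) for x in p[:2]])
cv2.imwrite("pics/a.png",cv2.resize(np.vstack(im),None,fx=.78,fy=.78) )
cv2.imwrite("pics/s.png",cv2.resize(im[0],(800,600)));cv2.imwrite("pics/t.png",cv2.resize(im[1],(800,600)))
E
```

```text
scene [0.955 0.108 0.989]Traceback (most recent call last):
  File "<stdin>", line 8, in <module>
  File "h.py", line 13, in atz
    o,d=ray(px,c); return o+d*(z-o[2])/d[2]
        ~~~^^^^^^
  File "h.py", line 11, in ray
    return np.array(c["xyz"]),np.array(c["rotation"])@np.r_[s,1]
                              ~~~~~~~~~~~~~~~~~~~~~~~^~~~~~~~~~~
ValueError: matmul: Input operand 1 has a mismatch in its core dimension 0, with gufunc signature (n?,k),(k,m?)->(n?,m?) (size 3 is different from 4)
```

```bash
sed -i 's/np.array(c\["rotation"\])/R.from_quat(c["rotation"]).as_matrix()/' h.py
python3 - <<'E'
from h import *
im=[]
for n in("scene","top"):
    c=ctrl.read_camera(n); im.append(c["frame"])
    print(n,np.round(c["xyz"],3),R.from_quat(c["rotation"]).as_matrix()[:,2])
    for l in("caddy","caddy_lid","tub","tub_lid_edge"):
        o=ctrl.outline_of(l,c); p=ctrl.place_of(l,c)
        print(l,[(round(x["score"],2),x["bbox"],int(x["pixels"].sum())) for x in o[:2]],[(round(x["score"],2),np.round(x["xy"],1),np.round(atz(x["xy"],c,0),3)) for x in p[:2]])
cv2.imwrite("pics/s.png",cv2.resize(im[0],(800,600)));cv2.imwrite("pics/t.png",cv2.resize(im[1],(800,600)))
E
```

```text
scene [0.955 0.108 0.989] [-0.44104642 -0.08585498 -0.89336833]
caddy [(0.77, [43.6, 108.9, 185.0, 223.1], 10301)] [(0.82, array([133.2, 182.4]), array([ 0.503, -0.302,  0.   ])), (0.27, array([248. , 171.8]), array([ 0.418, -0.003,  0.   ]))]Traceback (most recent call last):
  File "<stdin>", line 7, in <module>
ValueError: it knows: caddy, tub, tub_lid_edge
```

Run:
```python
from h import *
im=[]
for n in("scene","top"):
    c=ctrl.read_camera(n); im.append(c["frame"])
    print(n,np.round(c["xyz"],3),R.from_quat(c["rotation"]).as_matrix()[:,2])
    for l in("caddy","caddy_lid","tub","tub_lid_edge"):
        p=[];o=ctrl.outline_of(l,c)
        if l!="caddy_lid":p=ctrl.place_of(l,c)
        print(l,[(round(x["score"],2),x["bbox"],int(x["pixels"].sum())) for x in o[:2]],[(round(x["score"],2),np.round(x["xy"],1),np.round(atz(x["xy"],c,0),3)) for x in p[:2]])
    c.pop("frame"); np.save(f"{n}.npy",c,allow_pickle=True)
cv2.imwrite("pics/s.png",cv2.resize(im[0],(800,600)));cv2.imwrite("pics/t.png",cv2.resize(im[1],(800,600)))
```

```text
scene [0.955 0.108 0.989] [-0.44104642 -0.08585498 -0.89336833]
caddy [(0.96, [42.5, 108.1, 181.1, 220.7], 10498)] [(0.84, array([133.3, 185. ]), array([ 0.51 , -0.299,  0.   ]))]
caddy_lid [(0.94, [43.4, 106.4, 148.7, 201.0], 6363)] []
tub [(0.78, [217.6, 158.6, 284.6, 220.4], 3139)] [(0.7, array([248.9, 196. ]), array([0.488, 0.012, 0.   ]))]
tub_lid_edge [(0.8, [214.1, 161.0, 284.2, 210.8], 2201)] [(0.97, array([245.2, 173.4]), array([ 0.424, -0.01 ,  0.   ]))]
top [ 0.39 -0.01  1.17] [ 0.13529584  0.01191282 -0.99073363]
caddy [(0.66, [326.9, 141.2, 464.7, 237.0], 8207), (0.54, [219.6, 170.8, 277.0, 229.2], 2573)] [(0.98, array([366.4, 195.9]), array([ 0.511, -0.292,  0.   ])), (0.37, array([252.9, 175.7]), array([0.562, 0.015, 0.   ]))]
caddy_lid [(0.9, [342.8, 144.6, 455.5, 183.2], 2118)] []
tub [(0.88, [220.3, 168.7, 277.5, 228.8], 2634)] [(0.88, array([251.9, 202.9]), array([0.489, 0.017, 0.   ])), (0.53, array([252.8, 179.4]), array([0.552, 0.015, 0.   ]))]
tub_lid_edge [(0.64, [222.2, 170.4, 279.8, 194.8], 729)] [(0.96, array([253.9, 176.3]), array([0.561, 0.013, 0.   ]))]
```

View pics/s.png

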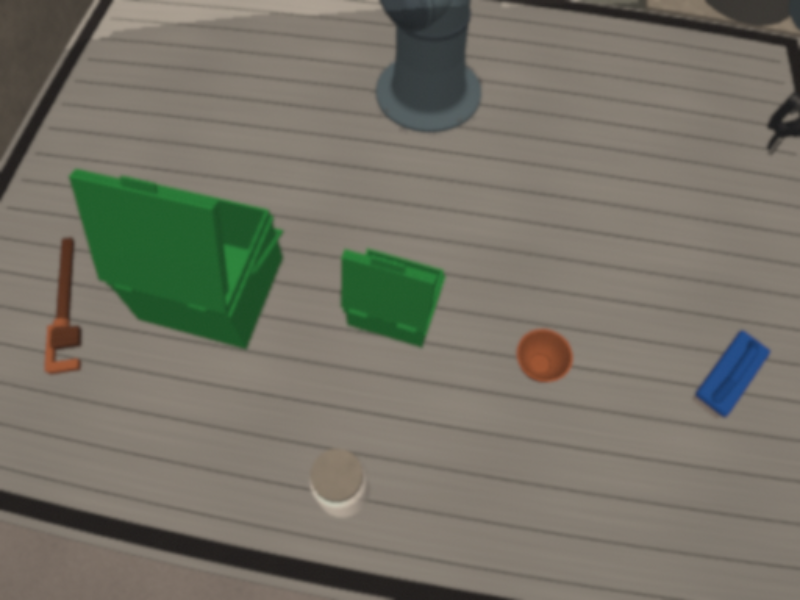

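View pics/t.png

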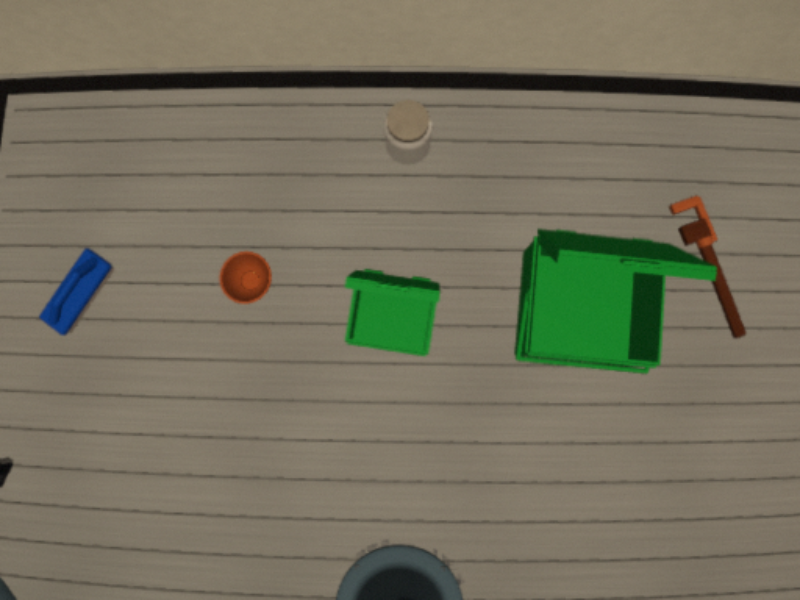

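```bash
cat > fit.py <<'E'
from h import *
from scipy.optimize import minimize
def box(a,b): return np.array([[x,y,z] for x in(a[0],b[0]) for y in(a[1],b[1]) for z in(a[2],b[2])],float)
def parts(p,D,W,H,L,LW,T,tab):
    x,y,yaw,th=p; Rz=R.from_euler('z',yaw).as_matrix()
    Ry=np.array([[-np.cos(th),0,np.sin(th)],[0,1,0],[np.sin(th),0,np.cos(th)]])
    out=[box((-D/2,-W/2,0),(D/2,W/2,H)),box((0,-LW/2,0),(L,LW/2,T))@Ry.T+[D/2,0,H],box((L,-tab[0],0),(L+tab[1],tab[0],T))@Ry.T+[D/2,0,H]]
    return [o@Rz.T+[x,y,0] for o in out]
def render(p,g,c):
    m=np.zeros((384*2,512*2),np.uint8)
    for P in parts(p,*g): cv2.fillConvexPoly(m,cv2.convexHull(np.round(proj(P,c)*2+.5).astype(np.int32)),1)
    return m>0
def green(f):
    f=cv2.resize(f,(1024,768)).astype(int); return (f[...,1]>f[...,2]*1.5)&(f[...,1]>f[...,0]*1.5)&(f[...,1]>40)
CAD=(.18,.2,.15,.186,.208,.008,(.025,.015)); TUB=(.11,.13,.075,.116,.138,.006,(.02,.01))
def fit(p0,g,cams,boxes,free=4):
    ms=[]
    for c,b in zip(cams,boxes):
        m=green(c["frame"]); k=np.zeros_like(m); l,t,r,bt=[int(v*2) for v in b]; k[t:bt,l:r]=1; ms.append(m&k)
    f=lambda p:sum((render(p,g,c)^m).sum()/m.sum() for c,m in zip(cams,ms))
    best=None
    for th in ([p0[3]] if free==0 else (0.9,1.1,1.3,1.6)):
        s=np.array([*p0[:3],th]); r=minimize(f,s,method='Nelder-Mead',options=dict(initial_simplex=np.vstack([s]+[s+d for d in np.diag([.015,.015,.08,.15])]),maxiter=200))
        if best is None or r.fun<best.fun: best=r
    return best.x,best.fun
if __name__=="__main__":
    cs=[ctrl.read_camera(n) for n in("scene","top")]
    print(fit((.511,-.295,-.08,1.1),CAD,cs,([30,90,200,240],[315,130,475,250])))
    print(fit((.489,.015,-.08,1.1),TUB,cs,([205,145,300,235],[212,160,290,240])))
E
python3 fit.py
```

```text
(array([ 0.50374821, -0.29709053, -0.10563579,  1.19616969]), np.float64(0.0823494137580885))
(array([ 0.48760492,  0.020857  , -0.14069292,  1.24545316]), np.float64(0.10369427097344937))
```

```bash
python3 - <<'E'
from h import *
s=ctrl.read_state(); print(s["time_s"],s["tool_pos"],s["opening"],s["contact_force"]); print(R.from_quat(s["orientation"]).as_matrix().round(3))
E
python3 -m crank '[0,0,-0.104,0,0,0, 0,0,-0.104,0,0,0, 0,0,-0.104,0,0,0, 0,0,-0.104,0,0,0, 0,0,-0.104,0,0,0, 0,0,-0.104,0,0,0]' 1 40
```

```text
1.25 [0.26788498 0.59225229 0.23130793] 0.08538223410279396 [ 0.98856571  0.70125252 -0.35481382]
[[-0.911  0.412  0.   ]
 [ 0.412  0.911  0.   ]
 [-0.     0.    -1.   ]]
time_s: 1.75
tool_pos: [0.2676, 0.5919, 0.4832]
orientation: [0.211, 0.978, 0.0, 0.0]
contact_force: [0.6, 0.0, -0.2]
opening: 0.0126
gripper_force: 0.0
```

```bash
python3 -m crank '[0,0,0,0,0,-0.069, 0,0,0,0,0,-0.069, 0,0,0,0,0,-0.069, -0.046,-0.09,0,0,0,0, -0.046,-0.09,0,0,0,0, -0.046,-0.09,0,0,0,0, -0.046,-0.09,0,0,0,0, -0.046,-0.09,0,0,0,0]'
python3 -m crank '[-0.046,-0.09,0,0,0,0, -0.046,-0.09,0,0,0,0, -0.046,-0.09,0,0,0,0, -0.046,-0.09,0,0,0,0, -0.046,-0.09,0,0,0,0, -0.046,-0.09,0,0,0,0, -0.046,-0.09,0,0,0,0, -0.046,-0.09,0,0,0,0]'
python3 -m crank '[-0.046,-0.09,0,0,0,0, -0.046,-0.09,0,0,0,0, -0.046,-0.09,0,0,0,0, -0.046,-0.09,0,0,0,0, -0.046,-0.09,0,0,0,0, -0.046,-0.09,0,0,0,0, -0.046,-0.09,0,0,0,0, -0.046,-0.09,0,0,0,0]'
```

```text
time_s: 2.42
tool_pos: [0.3416, 0.4023, 0.4809]
orientation: [0.049, 0.999, 0.0, 0.0]
contact_force: [0.2, 0.3, 0.1]
opening: -0.0004
gripper_force: 0.0
time_s: 3.08
tool_pos: [0.4595, 0.1008, 0.4812]
orientation: [0.05, 0.999, 0.0, 0.001]
contact_force: [1.0, 0.8, 0.6]
opening: -0.0001
gripper_force: 0.0
time_s: 3.75
tool_pos: [0.5775, -0.2005, 0.4809]
orientation: [0.05, 0.999, -0.0, 0.0]
contact_force: [0.3, 0.3, -0.3]
opening: -0.0001
gripper_force: 0.0
```

```bash
python3 -m crank '[-0.046,-0.09,0,0,0,0, -0.046,-0.09,0,0,0,0, -0.046,-0.09,0,0,0,0, 0,0,0.08,0,0,0,0,0,0.08,0,0,0]'
python3 - <<'E'
from h import *
c=ctrl.read_camera("wrist"); cv2.imwrite("pics/w1.png",c["frame"])
c=ctrl.read_camera("scene"); cv2.imwrite("pics/s1.png",cv2.resize(c["frame"][60:260,0:300],(800,533)))
E
```

```text
time_s: 4.17
tool_pos: [0.6224, -0.3146, 0.417]
orientation: [0.051, 0.999, -0.001, 0.002]
contact_force: [0.2, 0.8, -1.1]
opening: -0.0
gripper_force: 0.0
```

View pics/w1.png

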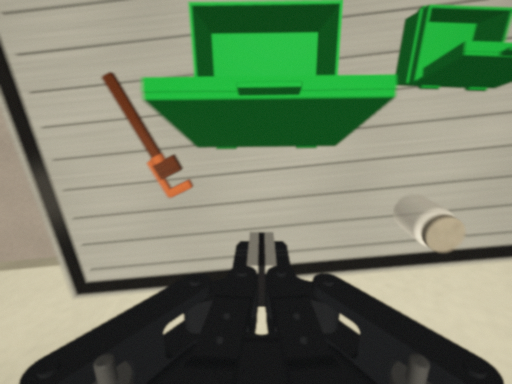

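View pics/s1.png

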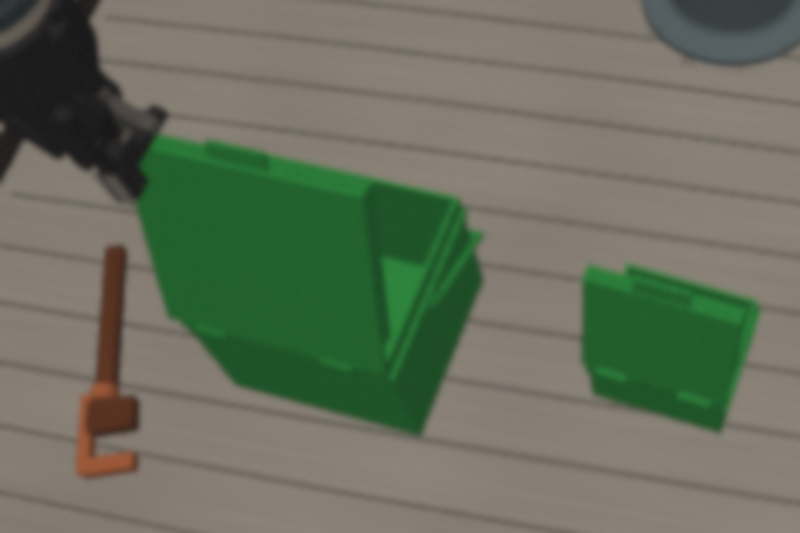

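```bash
python3 -m crank '[0,0,0.1,0,0,0, 0,0,0.1,0,0,0, 0,0,0.1,0,0,0, 0.05,0,0,0,0,0, 0.05,0,0,0,0,0,0,0,0,0,0,0]'
python3 -m crank '[0.01,0,0,0,0,0, 0.01,0,0,0,0,0, 0.01,0,0,0,0,0]'
```

```text
time_s: 4.77
tool_pos: [0.58, -0.307, 0.2984]
orientation: [0.05, 0.999, -0.0, -0.0]
contact_force: [0.5, 0.3, 1.0]
opening: -0.0002
gripper_force: 0.0
time_s: 5.02
tool_pos: [0.5702, -0.3064, 0.2986]
orientation: [0.05, 0.999, -0.001, 0.001]
contact_force: [0.5, 0.1, 0.2]
opening: 0.0003
gripper_force: 0.0
```

```bash
python3 - <<'E'
import numpy as np
f=lambda t:np.array([-(.09-.155*np.cos(t)+.008*np.sin(t)),-(.15+.155*np.sin(t)+.008*np.cos(t))])
for t in np.arange(1.2,-.05,-.1): print(round(t,2),-f(t).round(4), ((f(t-.04)-f(t))/.4).round(4))
E
python3 -m crank '[0.01,0,0,0,0,0, 0.01,0,0,0,0,0, 0.01,0,0,0,0,0,0.01,0,0,0,0,0]'
```

```text
1.2 [0.0413 0.2974] [0.0146 0.0052]
1.1 [0.0268 0.2918] [0.014  0.0066]
1.0 [0.013  0.2848] [0.0133 0.008 ]
0.9 [-1.000e-04  2.764e-01] [0.0125 0.0093]
0.8 [-0.0123  0.2668] [0.0115 0.0105]
0.7 [-0.0234  0.256 ] [0.0104 0.0115]
0.6 [-0.0334  0.2441] [0.0092 0.0125]
0.5 [-0.0422  0.2313] [0.0079 0.0134]
0.4 [-0.0496  0.2177] [0.0065 0.0141]
0.3 [-0.0557  0.2034] [0.0051 0.0147]
0.2 [-0.0603  0.1886] [0.0036 0.0151]
0.1 [-0.0634  0.1734] [0.002  0.0154]
-0.0 [-0.065  0.158] [0.0005 0.0155]
time_s: 5.35
tool_pos: [0.5537, -0.3046, 0.2969]
orientation: [0.05, 0.999, -0.0, 0.001]
contact_force: [2.4, 0.2, -0.2]
opening: 0.0002
gripper_force: 0.8
```

```bash
python3 -m crank '[0.0145,0,0.0055,0,0,0, 0.0145,0,0.006,0,0,0, 0.014,0,0.0065,0,0,0, 0.0135,0,0.0075,0,0,0, 0.0135,0,0.008,0,0,0, 0.013,0,0.0085,0,0,0, 0.0125,0,0.009,0,0,0, 0.0125,0,0.0095,0,0,0]'
```

```text
time_s: 6.02
tool_pos: [0.5101, -0.3004, 0.2726]
orientation: [0.05, 0.999, -0.0, 0.0]
contact_force: [-0.1, 0.7, 2.3]
opening: 0.0004
gripper_force: 0.8
```

```bash
python3 -m crank '[0.012,0,0.01,0,0,0, 0.0115,0,0.0105,0,0,0, 0.011,0,0.011,0,0,0, 0.0105,0,0.0115,0,0,0, 0.01,0,0.012,0,0,0, 0.0095,0,0.012,0,0,0, 0.009,0,0.0125,0,0,0, 0.0085,0,0.013,0,0,0]'
```

```text
time_s: 6.68
tool_pos: [0.4776, -0.2969, 0.2351]
orientation: [0.05, 0.999, 0.0, -0.0]
contact_force: [0.3, -0.2, 2.5]
opening: 0.0001
gripper_force: 0.7
```

```bash
python3 -m crank '[0.008,0,0.0135,0,0,0, 0.0075,0,0.0135,0,0,0, 0.007,0,0.014,0,0,0, 0.0065,0,0.014,0,0,0, 0.0055,0,0.0145,0,0,0, 0.005,0,0.0145,0,0,0, 0.0045,0,0.015,0,0,0]'
python3 - <<'E'
from h import *
c=ctrl.read_camera("scene"); cv2.imwrite("pics/s2.png",cv2.resize(c["frame"][60:260,0:300],(800,533)))
E
```

```text
time_s: 7.27
tool_pos: [0.4603, -0.2953, 0.1954]
orientation: [0.05, 0.999, 0.0, -0.0]
contact_force: [-0.2, -0.6, 0.5]
opening: 0.0001
gripper_force: 0.7
```

View pics/s2.png

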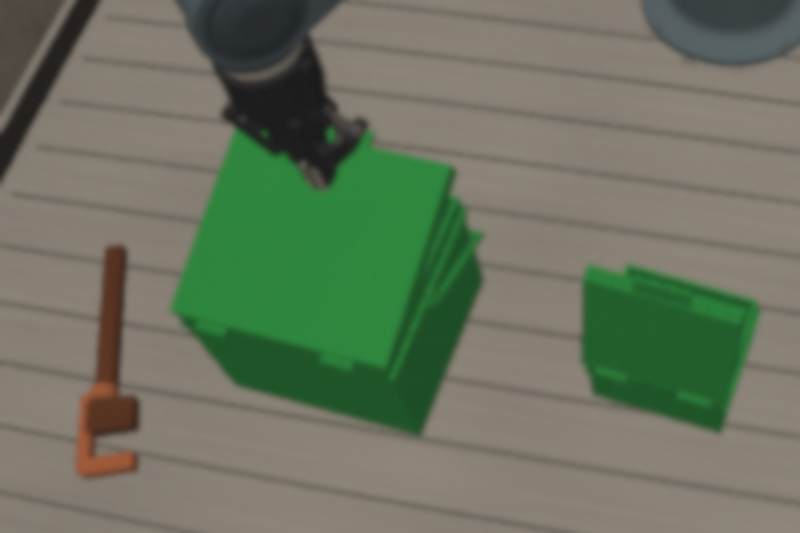

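The lid is nearly level, following the fingertip, and the tub is untouched. I'll continue down more slowly.

```bash
python3 -m crank '[0.001,0,0.0085,0,0,0, 0.001,0,0.0085,0,0,0, 0.001,0,0.008,0,0,0, 0.001,0,0.008,0,0,0, 0,0,0.0075,0,0,0, 0,0,0.0075,0,0,0, 0,0,0.006,0,0,0, 0,0,0.006,0,0,0]'
python3 -m crank '[0,0,0.0045,0,0,0, 0,0,0.004,0,0,0, 0,0,0.004,0,0,0, 0,0,0.0035,0,0,0]'
```

```text
time_s: 7.98
tool_pos: [0.4589, -0.2952, 0.1718]
orientation: [0.05, 0.999, 0.0, -0.0]
contact_force: [-0.8, 0.0, 1.3]
opening: -0.0001
gripper_force: 0.6
time_s: 8.32
tool_pos: [0.459, -0.2952, 0.1656]
orientation: [0.05, 0.999, -0.0, -0.0]
contact_force: [-1.1, -0.9, 0.6]
opening: -0.0
gripper_force: 0.6
```

```bash
python3 -m crank '[0,0,0.003,0,0,0, 0,0,0.003,0,0,0, 0,0,0.003,0,0,0, 0,0,0.002,0,0,0]'
```

```text
time_s: 8.65
tool_pos: [0.4589, -0.2952, 0.1611]
orientation: [0.05, 0.999, -0.0, -0.0]
contact_force: [0.6, -0.1, 1.4]
opening: -0.0001
gripper_force: 0.6
```

```bash
python3 -m crank '[0,0,0.002,0,0,0, 0,0,0.002,0,0,0, 0,0,0.002,0,0,0, 0,0,0.002,0,0,0]'
python3 -m crank '[0,0,0.001,0,0,0, 0,0,0.001,0,0,0, 0,0,0.001,0,0,0,0,0,0,0,0,0]'
```

```text
time_s: 8.98
tool_pos: [0.459, -0.2952, 0.1581]
orientation: [0.05, 0.999, -0.0, 0.0]
contact_force: [-0.9, 0.1, 1.0]
opening: -0.0003
gripper_force: 0.9
time_s: 9.32
tool_pos: [0.459, -0.2952, 0.1579]
orientation: [0.05, 0.999, 0.0, -0.0]
contact_force: [-4.0, 1.6, 7.1]
opening: 0.0003
gripper_force: 3.9
```

Force rises at z = 0.158, exactly the closed height. I'll press slightly more, then retreat.

```bash
python3 -m crank '[0,0,0.002,0,0,0, 0,0,0.001,0,0,0, 0,0,0,0,0,0]'
python3 -m crank '[0,0,-0.004,0,0,0, 0,0,-0.006,0,0,0, 0,0,-0.02,0,0,0, 0,0,-0.08,0,0,0, 0,0,-0.1,0,0,0, 0,0,-0.1,0,0,0, 0,0,-0.1,0,0,0, 0,0,-0.1,0,0,0]'
python3 -m crank '[-0.1,0,0,0,0,0, -0.1,0,0,0,0,0, -0.1,0,0,0,0,0, -0.1,0,0,0,0,0, 0,0,0,0,0,0, 0,0,0,0,0,0]'
python3 - <<'E'
from h import *
import fit
a=ctrl.read_camera("scene");b=ctrl.read_camera("top")
cv2.imwrite("pics/s3.png",np.hstack([cv2.resize(a["frame"][80:260,0:300],(400,240)),cv2.resize(b["frame"][110:270,200:480],(400,240))]))
E
```

```text
time_s: 9.57
tool_pos: [0.459, -0.2953, 0.1578]
orientation: [0.05, 0.999, -0.0, -0.0]
contact_force: [-7.5, 3.7, 14.8]
opening: 0.0001
gripper_force: 6.9
time_s: 10.23
tool_pos: [0.4588, -0.2948, 0.3619]
orientation: [0.05, 0.999, -0.0, 0.0]
contact_force: [0.6, -0.9, 0.2]
opening: 0.0
gripper_force: 0.0
time_s: 10.73
tool_pos: [0.6194, -0.3108, 0.3569]
orientation: [0.049, 0.999, 0.001, -0.002]
contact_force: [-0.1, 0.0, -0.3]
opening: 0.0001
gripper_force: 0.0
```

View pics/s3.png

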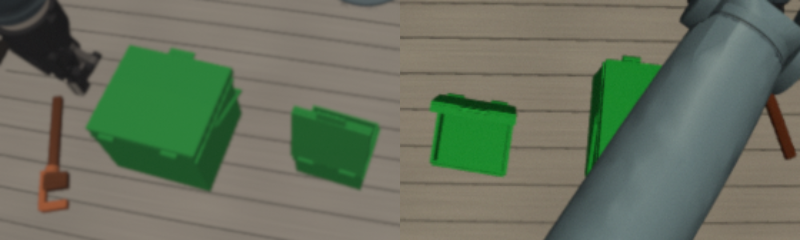

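The lid lies level on the rim, the tub lid is still open, and the gripper is clear of everything.

```bash
python3 -c "
from bench import ctrl
print(ctrl.job_done())"
```

```text
the job is handed in; nothing more can be done
None
```

The caddy lid was lowered slowly until it met firm resistance at its closed height on the rim. The smaller tub still stood open and untouched in the last picture, and the job was handed in with the arm clear.

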